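Open the balance case and load its pan

TASK

Push up the lid of the low glass balance case until it goes over its balance point and leans back on its stop screws by itself, then set the largest of the three brass weights upright in the middle of the pan inside. Be gentle: never force the lid or the case, do not run the lid hard into its stop or let it fall shut, and set the weight down without jolting the spring pan or pressing it down. Leave the other weights, bottles, bowls and tools where they stand.

Things in the scene. Friction and masses are not known exactly. Their poses are not given: they have to be found in the camera images.
- case: Low glazed balance case, fixed: glass box 180 (x) x 240 (y) mm, walls 6 mm thick, 100 mm high, on a 200 x 260 x 12 mm base plate. Origin: centre of its underside; x points to the hinge side (to the robot's right, within 15 degrees; the tab faces left). Behind the hinge a stop bracket, 190 mm high (x +132 to +140, y +-121), carries two stop screws. The gripper must not push the case or lid with over 20 N.
- lid (a joint): Lid angle, rad: 0 closed, 1.57 upright, grows as it opens. The hinge turns freely, slightly damped. Short of the balance point the lid falls shut (must not close faster than 4 rad/s); past it, it swings on slowly by itself until it rests on the rigid stop. Balance lies between 1.70 and 1.80, the stop between 1.85 and 2.06, different each time and not measured: feel for the load going away.
- lid_hinge (a point): Middle of the hinge axis (along the case's y), at the lid's top back edge, 128 mm above the bench. Glazed lid 180 x 240 mm, metal frame 28 mm deep, pane near the top, 0.47 to 0.75 kg: about 2 N at the tab lifts it. A round bar of unknown mass runs across inside, 22 to 38 mm from the axis. The rubber tips of the stop screws meet the open lid's frame 55 mm above the axis.
- lid_tab (a point): Finger tab, middle of the lid's front edge: an 80 (y) mm wide, 5 mm thick plate sticking out 35 mm from the lid. The point is the middle of its outer edge, underside; closed: 215 mm before and 13 mm below the hinge axis, 115 mm above the bench, free below. Turns with the lid: x along the lid to the hinge, z out of its top face.
- pan_top (a point): Centre of the upper face of the round steel pan, 80 mm across, in the middle of the case; 52 mm above the bench when empty, 48 mm below the glass walls' rim.
- pan (a joint): How far the spring pan is pushed down, m: 0 empty, about 0.0035 with the large weight on it (about 1 N per mm), bottom at 0.008. Pushing it beyond 0.007 at any moment counts as jolted or overloaded.
- board: Dark wooden board, 100 (x) x 270 (y) x 12 mm, fixed on the bench, on which the three weights stand in a row along its y, in any order. Origin: centre of its underside.
- weight_large: The largest brass weight: an upright cylinder 36 mm across and 42 mm high with a small knob (16 mm across, to 55 mm) on top, 0.33 to 0.39 kg. Origin: centre of its underside, z up its axis.
- weight_medium: Medium brass weight, 28 mm across, 33 mm high (46 mm with knob). Origin: centre of its underside. To be left alone.
- weight_small: Small brass weight, 22 mm across, 25 mm high (38 mm with knob). Origin: centre of its underside. To be left alone.
- mortar: White ceramic bowl, 104 mm across, 62 mm high, on the bench. Origin: centre of its underside. Bystander.
- mortar2: Smaller white ceramic bowl, 72 mm across, 46 mm high. Origin: centre of its underside. Bystander.
- amber: Brown bottle, 52 mm across, 130 mm high. Origin: centre of its underside. Bystander.
- jar: White jar with a metal cap, 56 mm across, 75 mm high. Origin: centre of its underside. Bystander.
- spatula: Flat spatula with a wooden handle, 170 mm long, lying on the bench. Bystander.
- carton: Small cardboard carton, 90 x 55 x 35 mm. Origin: centre of its underside. Bystander.
Mind the look-alikes: they are no part of the job. What is shaped like the weight_large but blue, pink or turquoise is not meant.

How it is judged:
On the way:
1. the lid is over its balance point and stays open with nothing of the robot touching it (value of joint lid above 1.82 rad and velocity of joint lid between -0.05 and 0.05 rad/s and contact force between each of the fingers, the arm and case below 0.05 N), for 0.5 s.
At the end, for the whole second after the job is handed in: The lid is open beyond 1.82 rad and still, leaning on its stop by itself; the largest weight stands upright (within 0.1 rad), its foot on the pan, within 16 mm of the pan's centre, at rest and released (value of joint lid above 1.82 rad and velocity of joint lid between -0.05 and 0.05 rad/s and horizontal distance between weight_large and pan_top below 0.016 m and z of weight_large in the frame of pan_top between -0.003 and 0.003 m and angle between weight_large's own z axis and vertical below 0.1 rad and linear speed of weight_large below 0.02 m/s and contact force between the fingers and weight_large below 0.05 N); the robot touches nothing.
It fails at once if the robot pushes on the lid or the case with more than 20 N (contact force between any of the fingers, the arm and case above 20 N).
It fails at once if the lid falls shut (closing faster than 4 rad/s) (velocity of joint lid below -4 rad/s).
It fails at once if the pan is jolted or pressed down beyond 7 mm (value of joint pan above 0.007 m).
It fails at once if another thing is shifted by more than 30 mm (distance of any of weight_medium, weight_small, mortar, mortar2, amber, jar, spatula, carton from where it was at the start of the episode above 0.03 m).
It also fails if it takes over 72 s, if anything falls off the work surface, if the arm or the gripper's body presses on something with over 40 N, if the wrist force passes 120 N, or if a joint passes its speed limit or range.

ROBOT

A 7-joint arm with a two-finger parallel gripper is mounted at the origin on the work surface. World frame = base frame: x ahead of the robot, y to its left, z up, the work surface at z = 0. Lengths are in m, angles in rad, forces in N, time in s.
With the tool pointing down it reaches from about 0.4 to 0.85 m from the base axis. Payload 4.5 kg.
Tool frame: the origin (TCP) lies midway between the tips of the shut fingers; the grasp point (between the pads) lies 19 mm behind it; z points along the fingers, y is the line along which they close (so a half turn about z gives the same grasp; the last joint's range is limited). The gripper opens to 88 mm and grips with 3 to 60 N. Pads are 18 mm wide; open, the fingers measure 123 mm over their backs; the gripper's body (75 mm by 187 mm) begins 45 mm behind the grasp point.
Start: joints at [-1.137, 0.689, -0.195, 1.565, 0.157, 0.902, -0.215], TCP at [0.243, 0.576, 0.239] pointing down, gripper open.
Joint ranges: [-3.01, 3.01], [-0.46, 2.08], [-1.47, 1.51], [0.13, 2.56], [-1, 4.14], [0.04, 2.09], [-2.66, 2.66]. Speed limits (rad/s): [2.57, 2.57, 3.14, 3.14, 3.14, 3.14, 3.14].

INTERFACE

Orientations are given as a unit quaternion [x, y, z, w].
In Python, from plant import r gives the robot as it stands. The module is installed in compiled form; this text tells all that it offers.
- The arm moves only by the tool step_arm, never from a script. Its argument "series" is a list of rows, each a list of 7 numbers: the shift along the world's x, y, z in mm, then the turn, a rotation vector about the world's x, y, z in rad, then the closure, from 0 (fully open) to 1 (shut). A call has 1 to 20 rows; each row shifts and turns the commanded pose from where the row before left it; what a row does not reach is not made up. A row lasts 1/10 s, in which the tool goes at most 50 mm and 8.59 degrees, less where a joint would pass 70% of its speed; a pose out of reach is approached as far as the arm can. A call is refused whole if a number of a shift passes 50 or a number of a turn 0.15, either way. A call with a gripper value outside its range is refused whole. The fingers move at their own pace and stop on an object; "force" is the grip in N (left out, the last holds). Time passes only in rows, so rows that do not move let the fingers close. It gives the time, the measured TCP pose, the force, the opening and the grip force at its end, in the units of the state.
- r.get_state(): the state, without advancing time (a new reading comes with each control period).
- r.snapshot(name): name is "side" or "top"; returns (picture, depth): 400x640x3 uint8, blue, green, red; 400x640 float32, m along the optical axis (not along the pixel's ray), 0 where there is no reading.
- r.get_calibration(name): a dict with "intrinsics" (3x3 intrinsics, pixels), "dist_coeffs" ([k1, k2, p1, p2, k3] as OpenCV has them; the pictures are not rectified), "pose" (4x4, takes a point from camera to world coordinates). Camera axes: x right, y up, looking along -z (the intrinsics and any distortion apply to the point x, -y, -z); pixel columns grow to the right and rows downward; lengths in m; the calibration is good to about 2 mm. A picture is of the moment at which its call begins. get_calibration takes no time and is no camera call.
- r.finish_job(): hands the job in; it is judged then, once.
The state is a dict: "clock": time; "q": joint angles; "qd": joint speeds; "joint_torque": joint torques, N m; "tool_pos": TCP position; "eef_rot": TCP orientation; "contact_force": force on the tool from outside, world axes, zero at the start; "moment": the same for the moment, N m; "opening": opening from 0.0 (shut) to 1.0 (fully open); "finger_force": force on a finger pad.
Only numpy, scipy, OpenCV 4.12 (cv2) and the standard library are available. Lean on these libraries where they do the work, as an engineer would, in place of code of your own. Each camera call takes 0.05 s, during which the arm holds its last target. There are 200 camera calls.

## Working session

There is one attempt and no reset: what is moved stays moved. The work goes in short steps, Python scripts to look and compute and a tool call to move; the robot and the scene stay as the last step left them, time stands still between calls to the robot, and variables do not carry over. Pictures are saved under pics/ and viewed, at most 10 in all, crops included, and the job is handed in when it is done.

Besides the shell and the picture viewer there is one more tool, called after ">>>" as name(argument=value, ...), one argument or row to a line, values as JSON. step_arm: Moves the arm, as the interface text tells. Its arguments: {"type":"object","properties":{"series":{"type":"array"},"force":{"type":"number"}},"required":["series"]}

```bash
mkdir -p pics; cat > h.py <<'E'
import numpy as np, cv2
from plant import r
def cast(c,px,z):
    """pixel(s) -> world point on plane z"""
    K=np.array(c["intrinsics"]);T=np.array(c["pose"]);D=np.array(c["dist_coeffs"],float)
    u=cv2.undistortPoints(np.array(px,float).reshape(-1,1,2),K,D)[:,0]
    d=np.c_[u[:,0],-u[:,1],-np.ones(len(u))]@T[:3,:3].T
    return T[:3,3]+d*((z-T[2,3])/d[:,2])[:,None]
def points(c,dep):
    """depth -> world points HxWx3"""
    K=np.array(c["intrinsics"]);T=np.array(c["pose"]);D=np.array(c["dist_coeffs"],float)
    h,w=dep.shape;g=np.stack(np.meshgrid(np.arange(w),np.arange(h)),-1).reshape(-1,1,2).astype(float)
    u=cv2.undistortPoints(g,K,D)[:,0];z=dep.reshape(-1)
    P=np.c_[u[:,0]*z,-u[:,1]*z,-z]@T[:3,:3].T+T[:3,3]
    return P.reshape(h,w,3)
E
python3 - <<'E'
from h import *
for n in("top","side"):
    im,d=r.snapshot(n);cv2.imwrite(f"pics/{n}0.png",im);np.save(n+"0.npy",d)
    c=r.get_calibration(n);print(n,np.round(c["pose"],3).tolist(),c["intrinsics"])
s=r.get_state();print(s["clock"],s["tool_pos"],s["eef_rot"],s["contact_force"],s["opening"])
E
```

```text
top [[-0.006, 0.986, -0.169, 0.324], [-1.0, -0.006, -0.0, 0.067], [-0.001, 0.169, 0.986, 1.382], [0.0, 0.0, 0.0, 1.0]] [[414.59215497   0.         311.74444331]
 [  0.         414.59215497 196.28212964]
 [  0.           0.           1.        ]]
side [[-0.882, 0.287, -0.373, 0.03], [-0.47, -0.502, 0.726, 1.049], [0.021, 0.816, 0.577, 0.899], [0.0, 0.0, 0.0, 1.0]] [[397.0450263    0.         319.41497608]
 [  0.         397.0450263  198.83741735]
 [  0.           0.           1.        ]]
0.1 [0.24310397 0.5751666  0.23798997] [ 1.98537378e-01  9.80092963e-01 -8.26872370e-04 -9.48501107e-05] [-0.58197813  0.04400762  0.47426533] 1.0005901535380384
```

View pics/top0.png

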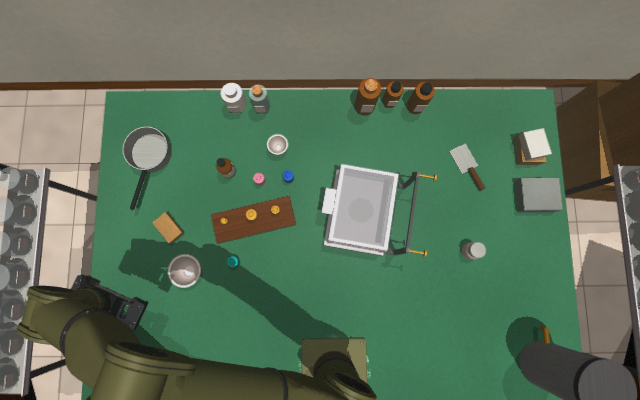

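View pics/side0.png

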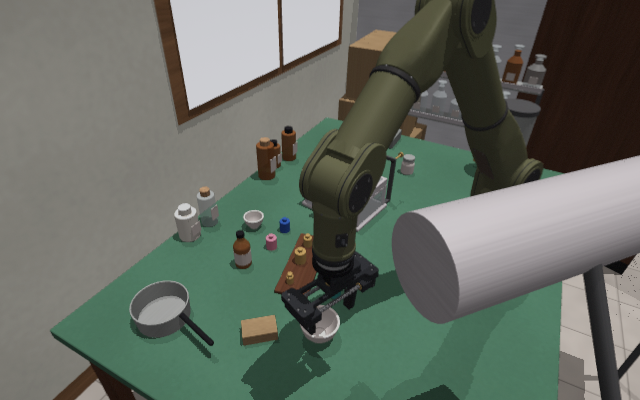

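The top view shows the case at about (360,208) with its tab at (330,201) and the stop bracket at x≈412. The board has three brass weights at (224,221), (251,214) and (275,210). Blue (288,176), pink (259,179) and turquoise (233,262) are look-alikes. The middle weight (251,214) looks largest, so I'll measure it and confirm in a crop.

```bash
python3 - <<'E'
from h import *
im=cv2.imread("pics/top0.png");d=np.load("top0.npy");c=r.get_calibration("top");P=points(c,d)
a=cv2.resize(im[190:245,205:300],None,fx=6,fy=6,interpolation=cv2.INTER_CUBIC)
b=cv2.resize(im[150:265,310:445],None,fx=5,fy=5,interpolation=cv2.INTER_CUBIC)
o=np.zeros((a.shape[0]+0,1,3),np.uint8)
cv2.imwrite("pics/w.png",a);cv2.imwrite("pics/case.png",b)
hsv=cv2.cvtColor(im,cv2.COLOR_BGR2HSV)
m=cv2.inRange(hsv,(15,130,120),(35,255,255));m[:190]=0;m[245:]=0;m[:,:205]=0;m[:,300:]=0
n,l,st,ce=cv2.connectedComponentsWithStats(m)
for i in range(1,n):
    if st[i,4]>5:
        q=P[l==i];print(st[i],ce[i].round(1),"maxz",q[:,2].max().round(4),"top pts mean",q[q[:,2]>.03].mean(0).round(4))
for (u,v) in [(330,201),(345,170),(395,178),(390,247),(330,244),(360,208),(341,200),(412,215),(436,177),(425,253)]:
    print((u,v),P[v,u].round(4))
E
```

```text
[271 205   9   9  68] [275.  208.9] maxz 1.3816 top pts mean [0.5064 0.1848 0.0703]
[245 209  12  11 105] [250.8 214. ] maxz 1.3816 top pts mean [0.492  0.2613 0.0689]
[220 218   8   6  38] [223.4 220.5] maxz 0.055 top pts mean [0.475  0.3549 0.0427]
(330, 201) [0.5247 0.0108 0.1213]
(345, 170) [ 0.6206 -0.0368  0.128 ]
(395, 178) [ 0.594  -0.1906  0.1296]
(390, 247) [ 0.3883 -0.1916 -0.0015]
(330, 244) [0.3987 0.0081 0.0158]
(360, 208) [ 0.5017 -0.0805  0.1257]
(341, 200) [ 0.5271 -0.0229  0.1239]
(412, 215) [ 0.4713 -0.2234  0.1889]
(436, 177) [ 0.583  -0.2989  0.1911]
(425, 253) [ 0.3616 -0.2547  0.192 ]
```

View pics/w.png

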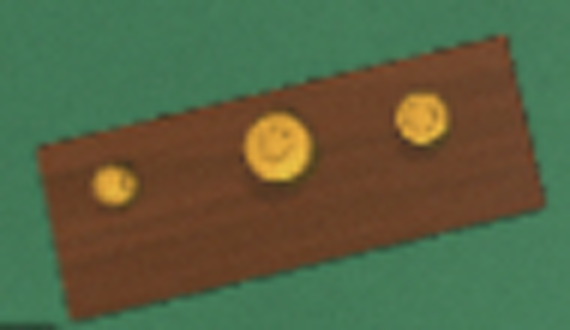

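View pics/case.png

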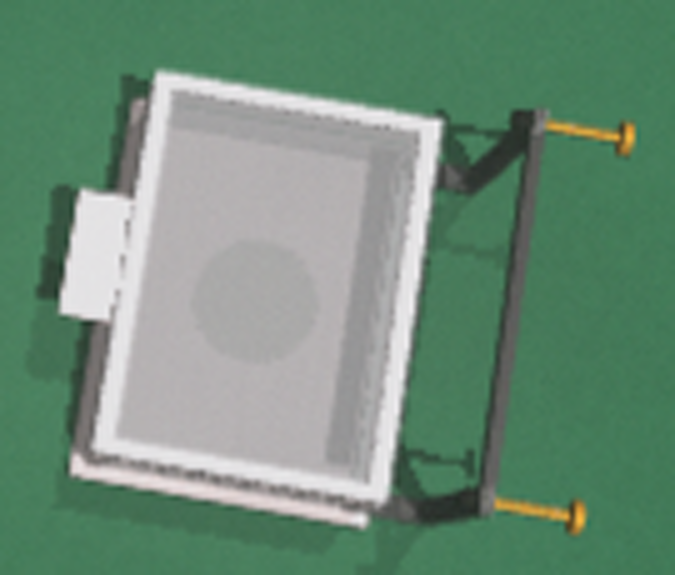

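Three candidates on the board: (224,221), (251,214) and (275,210). The crop confirms the middle one at (251,214) is the largest, 12 px wide against 9 and 8. It is plain brass, so it isn't a coloured look-alike. The case crop shows the white lid frame, with the tab on its left edge at full-image (330,201) and the pan seen through the glass at about (361,210).

```bash
python3 - <<'E'
from h import *
im=cv2.imread("pics/top0.png");c=r.get_calibration("top")
m=(im.min(2)>205).astype(np.uint8);m[:155]=0;m[260:]=0;m[:,:318]=0;m[:,405:]=0
n,l,st,ce=cv2.connectedComponentsWithStats(m)
i=1+st[1:,4].argmax();print(st[i])
v,u=np.nonzero((l==i)&(np.arange(640)[None]>0))
Q=cast(c,np.c_[u,v],.128)[:,:2]
# frame rectangle without tab: opening by projecting
rect=cv2.minAreaRect((Q*1000).astype(np.float32));print("all incl tab/lower",rect)
cor=np.array([(341.4,164.4),(398.2,173.6),(387.4,250.2),(329.2,240.2)])
C=cast(c,cor,.128)[:,:2];print("corners",C.round(4).tolist())
print("sides",[np.linalg.norm(C[k]-C[(k+1)%4]).round(4) for k in range(4)])
ex=(C[1]+C[2]-C[0]-C[3]);ex/=np.linalg.norm(ex);ey=np.array([-ex[1],ex[0]])
ey2=(C[0]+C[1]-C[2]-C[3]);ey2/=np.linalg.norm(ey2);print("ex",ex,"ey",ey,ey2)
a=ex+np.array([ey2[1],-ey2[0]]);a/=np.linalg.norm(a);print("axis",a,"ang",np.degrees(np.arctan2(a[1],a[0])))
ctr=C.mean(0);print("centre",ctr,"hinge",ctr+.09*a,"tab edge",ctr-.125*a)
print("tab edge seen",cast(c,[(325.2,188),(322.2,213)],.118)[:,:2].round(4).tolist())
print("pan seen(refr-free)",cast(c,[(361,210.2)],.052).round(4))
hsv=cv2.cvtColor(im,cv2.COLOR_BGR2HSV)
print("weight big, base/top",cast(c,[(250.8,214.0)],.054).round(4))
for nme,px,z in [("amber",(224,165),.13),("blue",(288,176),.054),("pink",(259,179),.054),("mortar2",(277,144),.046),("med",(275,209),.045),("small",(223.4,220.5),.037),("carton",(167,228),.035),("mortar",(184,271),.062),("turq",(233,262),.054)]:
    print(nme,cast(c,[px],z)[0,:2].round(3))
E
```

```text
[ 322  165   76   85 1065]
all incl tab/lower ((509.7215576171875, -73.68347930908203), (211.9774627685547, 237.892578125), 79.736328125)
corners [[0.6386, -0.0259], [0.6082, -0.2014], [0.3729, -0.1593], [0.404, 0.0152]]
sides [np.float64(0.1781), np.float64(0.2391), np.float64(0.1772), np.float64(0.2381)]
ex [-0.17319401 -0.98488773] ey [ 0.98488773 -0.17319401] [ 0.98466338 -0.17446496]
axis [-0.17382952 -0.98477576] ang -100.01055055860111
centre [ 0.50590229 -0.09286948] hinge [ 0.49025763 -0.1814993 ] tab edge [0.52763098 0.03022749]
tab edge seen [[0.5661, 0.025], [0.488, 0.0351]]
pan seen(refr-free) [[ 0.5049 -0.0922  0.052 ]]
weight big, base/top [[0.4945 0.264  0.054 ]]
amber [0.639 0.339]
blue [0.619 0.144]
pink [0.61  0.239]
mortar2 [0.731 0.182]
med [0.512 0.187]
small [0.476 0.356]
carton [0.453 0.54 ]
mortar [0.314 0.47 ]
turq [0.342 0.318]
```

>>> step_arm(
  series=[
    [0,0,10,0,0,-0.1,1],
    [10,-20,10,0,0,-0.1,1],
    [15,-25,10,0,0,-0.1,1],
    [15,-25,10,0,0,-0.1,1],
    [15,-25,10,0,0,-0.1,1],
    [15,-25,10,0,0,-0.1,1],
    [15,-25,0,0,0,-0.1,1],
    [15,-25,0,0,0,-0.1,1],
    [15,-25,0,0,0,-0.1,1],
    [15,-25,0,0,0,-0.1,1],
    [15,-25,0,0,0,-0.1,1],
    [15,-25,0,0,0,-0.1,1],
    [15,-25,0,0,0,-0.1,1],
    [15,-25,0,0,0,-0.045,1],
    [15,-25,0,0,0,0,1],
    [15,-25,0,0,0,0,1],
    [15,-25,0,0,0,0,1],
    [15,-25,0,0,0,0,1],
    [15,-20,0,0,0,0,1],
    [0,0,0,0,0,0,1],
  ],
  force=20,
)

```text
clock: 2.1
tool_pos: [0.5099, 0.1317, 0.2986]
eef_rot: [0.768, 0.641, -0.0, 0.001]
contact_force: [-0.1, -0.7, -0.4]
opening: 0.004
finger_force: 0.0
```

>>> step_arm(
  series=[
    [4,-3,0,-0.118,0.021,0,1],
    [4,-3,0,-0.118,0.021,0,1],
    [4,-3,0,-0.118,0.021,0,1],
    [4,-3,0,-0.118,0.021,0,1],
    [4,-3,-10,-0.118,0.021,0,1],
    [4,-3,-20,-0.118,0.021,0,1],
    [4,-3,-20,-0.118,0.021,0,1],
    [4,-2,-10,-0.118,0.021,0,1],
    [0,0,0,0,0,0,1],
    [0,0,0,0,0,0,1],
  ],
)

```text
clock: 3.1
tool_pos: [0.5399, 0.1133, 0.2384]
eef_rot: [0.679, 0.571, -0.354, 0.296]
contact_force: [0.3, -0.8, 0.7]
opening: 0.007
finger_force: 0.0
```

```bash
python3 - <<'E'
from h import *
s=r.get_state();print(s["tool_pos"],s["q"],s["contact_force"])
im,d=r.snapshot("side");cv2.imwrite("pics/s1.png",im)
E
```

```text
[0.53985233 0.11329112 0.23836265] [-0.85657163  1.00176508  0.46583983  1.44887437  0.33874664  1.39843655
 -0.80534805] [ 0.26989932 -0.83186706  0.72702316]
```

View pics/s1.png

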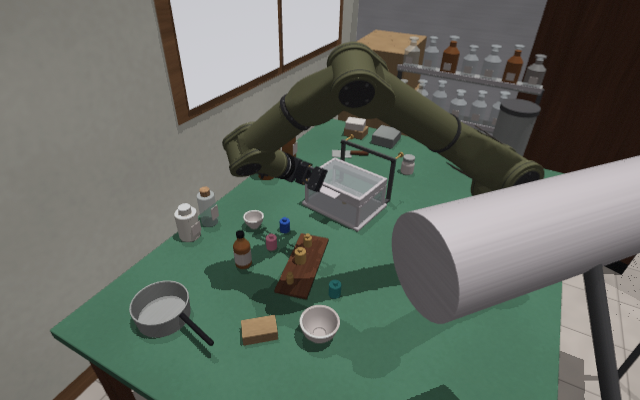

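The gripper is pitched about 55° and faces the tab at (328,190). The way ahead is clear, so I descend and slide under the tab.

>>> step_arm(
  series=[
    [0,0,-20,0,0,0,1],
    [0,0,-20,0,0,0,1],
    [0,0,-20,0,0,0,1],
    [0,0,-20,0,0,0,1],
    [0,0,-20,0,0,0,1],
    [0,0,-20,0,0,0,1],
    [0,0,-20,0,0,0,1],
    [0,0,-20,0,0,0,1],
    [0,0,0,0,0,0,1],
    [-2,-12,0,0,0,0,1],
    [-2,-12,0,0,0,0,1],
    [-2,-12,0,0,0,0,1],
    [-2,-12,0,0,0,0,1],
    [-2,-12,0,0,0,0,1],
    [-2,-12,0,0,0,0,1],
    [-2,-12,0,0,0,0,1],
    [-2,-12,0,0,0,0,1],
    [0,0,0,0,0,0,1],
    [0,0,0,0,0,0,1],
  ],
)

```text
clock: 5.05
tool_pos: [0.5243, 0.0167, 0.0786]
eef_rot: [0.68, 0.571, -0.354, 0.296]
contact_force: [-0.1, -0.8, 1.0]
opening: 0.006
finger_force: 0.0
```

```bash
cat > arc.py <<'E'
from h import *
ex=np.array([-.174,-.985,0]);ey=np.array([.985,-.174,0]);ez=np.array([0,0,1]);H=np.array([.4903,-.1815,.128])
def tip(th,h=.009,s=.018):
    al=.611+.56*th
    rot=lambda v,a:np.array([v[0]*np.cos(a)+v[1]*np.sin(a),-v[0]*np.sin(a)+v[1]*np.cos(a)])
    t=rot(np.array([1,0]),al);n=rot(np.array([0,1]),al)
    if al>=th: p=rot(np.array([-.215,-.013]),th)+s*t-h*n
    else: p=rot(np.array([-.215+s,-.013]),th)-h*n
    return H+p[0]*ex+p[1]*ez
def lag(th):  # measured tip in lid-polar terms: angle of the tip line
    pass
E
python3 - <<'E'
from arc import *
s=r.get_state();print("now->tip(0)",((tip(0)-s["tool_pos"])*1000).round(1))
th=np.arange(0,1.96,.15)
for a,b in zip(th,th[1:]): print(round(a,2),"per row of 5:",((tip(b)-tip(a))*200).round(1), "target",tip(b).round(4))
E
```

```text
now->tip(0) [ 1.8  4.1 18.7]
0.0 per row of 5: [0.  0.2 6.3] target [0.5262 0.0219 0.1288]
0.15 per row of 5: [-0.1 -0.7  6.2] target [0.5256 0.0182 0.1601]
0.3 per row of 5: [-0.3 -1.6  6. ] target [0.5241 0.01   0.1903]
0.45 per row of 5: [-0.4 -2.5  5.7] target [ 0.5219 -0.0026  0.2188]
0.6 per row of 5: [-0.6 -3.3  5.2] target [ 0.5189 -0.0193  0.245 ]
0.75 per row of 5: [-0.7 -4.1  4.6] target [ 0.5154 -0.0397  0.2682]
0.9 per row of 5: [-0.8 -4.7  4. ] target [ 0.5112 -0.0632  0.288 ]
1.05 per row of 5: [-0.9 -5.2  3.2] target [ 0.5066 -0.0894  0.3039]
1.2 per row of 5: [-1.  -5.6  2.3] target [ 0.5016 -0.1175  0.3155]
1.35 per row of 5: [-1.  -5.7  1.4] target [ 0.4965 -0.1462  0.3225]
1.5 per row of 5: [-1.  -5.8  0.5] target [ 0.4914 -0.1752  0.3251]
1.65 per row of 5: [-1.  -5.8 -0.4] target [ 0.4863 -0.2043  0.3232]
1.8 per row of 5: [-1.  -5.7 -1.2] target [ 0.4813 -0.2326  0.317 ]
```

>>> step_arm(
  series=[
    [1,2,5,0,0,0,1],
    [1,2,5,0,0,0,1],
    [0,0,3,0,0,0,1],
    [0,0,2,0,0,0,1],
    [0,0,2,0,0,0,1],
    [0,0,2,0,0,0,1],
    [0,0,3,0,0,0,1],
    [0,0,4,0,0,0,1],
    [0,0,0,0,0,0,1],
    [0,0,0,0,0,0,1],
  ],
)

```text
clock: 6.05
tool_pos: [0.5264, 0.0212, 0.1046]
eef_rot: [0.68, 0.571, -0.353, 0.296]
contact_force: [0.7, 1.5, -2.9]
opening: 0.006
finger_force: 1.3
```

>>> step_arm(
  series=[
    [0,0,6,0.0165,-0.003,0,1],
    [0,0,6,0.0165,-0.003,0,1],
    [0,0,6,0.0165,-0.003,0,1],
    [0,0,6,0.0165,-0.003,0,1],
    [0,0.2,6.3,0.0165,-0.003,0,1],
    [-0.1,-0.7,6.2,0.0165,-0.003,0,1],
    [-0.1,-0.7,6.2,0.0165,-0.003,0,1],
    [-0.1,-0.7,6.2,0.0165,-0.003,0,1],
    [-0.1,-0.7,6.2,0.0165,-0.003,0,1],
    [-0.1,-0.7,6.2,0.0165,-0.003,0,1],
    [-0.3,-1.6,6,0.0165,-0.003,0,1],
    [-0.3,-1.6,6,0.0165,-0.003,0,1],
    [-0.3,-1.6,6,0.0165,-0.003,0,1],
    [-0.3,-1.6,6,0.0165,-0.003,0,1],
    [-0.3,-1.6,6,0.0165,-0.003,0,1],
  ],
)

```text
clock: 7.55
tool_pos: [0.5242, 0.0089, 0.1966]
eef_rot: [0.719, 0.603, -0.265, 0.222]
contact_force: [0.4, 0.0, -2.4]
opening: 0.002
finger_force: 0.9
```

>>> step_arm(
  series=[
    [-0.4,-2.5,5.7,0.0165,-0.003,0,1],
    [-0.4,-2.5,5.7,0.0165,-0.003,0,1],
    [-0.4,-2.5,5.7,0.0165,-0.003,0,1],
    [-0.4,-2.5,5.7,0.0165,-0.003,0,1],
    [-0.5,-2.8,5.5,0.0165,-0.003,0,1],
    [-0.6,-3.4,5.2,0.0165,-0.003,0,1],
    [-0.6,-3.4,5.2,0.0165,-0.003,0,1],
    [-0.6,-3.4,5.2,0.0165,-0.003,0,1],
    [-0.6,-3.4,5.1,0.0165,-0.003,0,1],
    [-0.6,-3.6,5,0.0165,-0.003,0,1],
    [-0.7,-4.1,4.6,0.0165,-0.003,0,1],
    [-0.7,-4.1,4.6,0.0165,-0.003,0,1],
    [-0.7,-4.1,4.6,0.0165,-0.003,0,1],
    [-0.7,-4.2,4.5,0.0165,-0.003,0,1],
    [-0.7,-4.4,4.3,0.0165,-0.003,0,1],
  ],
)

```text
clock: 9.05
tool_pos: [0.5153, -0.042, 0.273]
eef_rot: [0.747, 0.626, -0.173, 0.145]
contact_force: [-1.2, 0.6, -1.1]
opening: 0.004
finger_force: 0.8
```

```bash
python3 - <<'E'
from arc import *
from scipy.optimize import least_squares
s=r.get_state();p=s["tool_pos"];th=np.arange(0.7,1.2,.01);D=[np.linalg.norm(tip(t)-p) for t in th];k=np.argmin(D);print(p,th[k],D[k],tip(th[k]),s["contact_force"])
im,d=r.snapshot("top");cv2.imwrite("pics/t2.png",cv2.resize(im[130:280,280:480],None,fx=3,fy=3))
E
```

```text
[ 0.515317   -0.04200847  0.27299717] 0.9200000000000002 0.002096123930837552 [ 0.51483009 -0.04263713  0.27105773] [-1.17925932  0.59859209 -1.06260794]
```

View pics/t2.png

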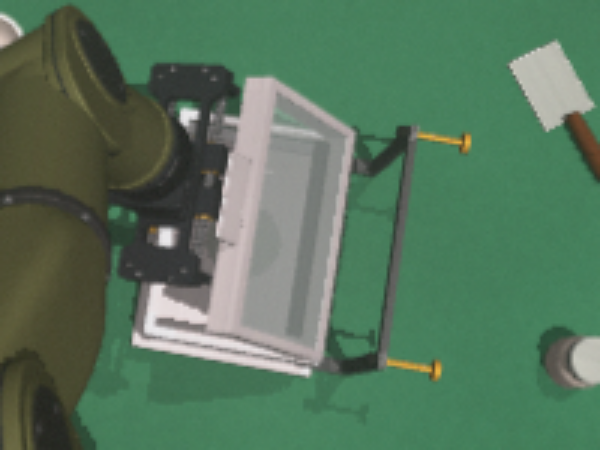

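The lid is raised to about 0.9 rad, with its tab resting on the fingers at crop (228,190). Continuing along the arc.

>>> step_arm(
  series=[
    [-0.8,-4.7,4,0.0165,-0.003,0,1],
    [-0.8,-4.7,4,0.0165,-0.003,0,1],
    [-0.8,-4.7,4,0.0165,-0.003,0,1],
    [-0.8,-4.7,3.9,0.0165,-0.003,0,1],
    [-0.8,-4.9,3.6,0.0165,-0.003,0,1],
    [-0.9,-5.2,3.2,0.0165,-0.003,0,1],
    [-0.9,-5.2,3.2,0.0165,-0.003,0,1],
    [-0.9,-5.2,3.2,0.0165,-0.003,0,1],
    [-0.9,-5.2,3,0.0165,-0.003,0,1],
    [-0.9,-5.4,2.8,0.0165,-0.003,0,1],
    [-1,-5.6,2.3,0.0165,-0.003,0,1],
    [-1,-5.6,2.3,0.0165,-0.003,0,1],
    [-1,-5.6,2.3,0.0165,-0.003,0,1],
    [-1,-5.6,2.2,0.0165,-0.003,0,1],
    [-1,-5.6,2,0.0165,-0.003,0,1],
  ],
)

```text
clock: 10.6
tool_pos: [0.5021, -0.12, 0.3188]
eef_rot: [0.762, 0.639, -0.077, 0.066]
contact_force: [-0.5, 0.7, -0.1]
opening: 0.009
finger_force: 0.5
```

```bash
cat > st.py <<'E'
from arc import *
s=r.get_state();p=np.array(s["tool_pos"]);th=np.arange(0.7,2.1,.01);D=[np.linalg.norm(tip(t)-p) for t in th];k=np.argmin(D);print(p.round(4),"th",th[k].round(2),"off",((p-tip(th[k]))*1000).round(1),np.round(s["contact_force"],2),"push along -ex",np.dot(s["contact_force"],-ex).round(2))
E
python3 st.py
```

```text
[ 0.5021 -0.12    0.3188] th 1.37 off [1.2 1.4 2.1] [-0.47  0.68 -0.13] push along -ex 0.59
```

>>> step_arm(
  series=[
    [-0.5,-2.9,0.6,0.0083,-0.0015,0,1],
    [-0.5,-2.9,0.6,0.0083,-0.0015,0,1],
    [-0.5,-2.9,0.6,0.0083,-0.0015,0,1],
    [-0.5,-2.9,0.6,0.0083,-0.0015,0,1],
    [-0.5,-2.9,0.5,0.0083,-0.0015,0,1],
    [-0.5,-2.9,0.5,0.0083,-0.0015,0,1],
    [-0.5,-2.9,0.4,0.0083,-0.0015,0,1],
    [-0.5,-2.9,0.4,0.0083,-0.0015,0,1],
    [-0.5,-2.9,0.3,0.0083,-0.0015,0,1],
    [-0.5,-2.9,0.3,0.0083,-0.0015,0,1],
    [-0.5,-2.9,0.2,0.0083,-0.0015,0,1],
    [-0.5,-2.9,0.2,0.0083,-0.0015,0,1],
    [-0.5,-2.9,0.1,0.0083,-0.0015,0,1],
    [-0.5,-2.9,0,0.0083,-0.0015,0,1],
    [-0.5,-2.9,0,0.0083,-0.0015,0,1],
    [-0.5,-2.9,0,0.0083,-0.0015,0,1],
  ],
)

```text
clock: 12.2
tool_pos: [0.4941, -0.166, 0.3239]
eef_rot: [0.766, 0.642, -0.025, 0.023]
contact_force: [0.0, 0.9, 1.0]
opening: 0.007
finger_force: 0.2
```

```bash
python3 st.py
```

```text
[ 0.4941 -0.166   0.3239] th 1.6 off [ 0.9 -0.5 -0.8] [0.03 0.9  1.  ] push along -ex 0.9
```

>>> step_arm(
  series=[
    [-0.4,-2,-0.1,0.0056,-0.001,0,1],
    [-0.4,-2,-0.1,0.0056,-0.001,0,1],
    [-0.4,-2,-0.1,0.0056,-0.001,0,1],
    [-0.4,-2,-0.1,0.0056,-0.001,0,1],
    [-0.4,-2,-0.1,0.0056,-0.001,0,1],
    [-0.4,-2,-0.1,0.0056,-0.001,0,1],
    [-0.4,-2,-0.1,0.0056,-0.001,0,1],
    [-0.4,-2,-0.2,0.0056,-0.001,0,1],
    [-0.4,-2,-0.2,0.0056,-0.001,0,1],
    [-0.4,-2,-0.2,0.0056,-0.001,0,1],
  ],
)

```text
clock: 13.2
tool_pos: [0.4901, -0.1859, 0.3226]
eef_rot: [0.766, 0.642, -0.004, 0.005]
contact_force: [-0.2, 0.8, 0.8]
opening: 0.002
finger_force: 0.1
```

```bash
python3 st.py
```

```text
[ 0.4901 -0.1859  0.3226] th 1.71 off [ 0.8  0.9 -2.2] [-0.24  0.78  0.81] push along -ex 0.73
```

>>> step_arm(
  series=[
    [-0.4,-2,-0.2,0.0056,-0.001,0,1],
    [-0.4,-2,-0.2,0.0056,-0.001,0,1],
    [-0.4,-2,-0.2,0.0056,-0.001,0,1],
    [-0.4,-2,-0.2,0.0056,-0.001,0,1],
    [-0.4,-2,-0.3,0.0056,-0.001,0,1],
    [0,0,0,0,0,0,1],
    [0,0,0,0,0,0,1],
    [0,0,0,0,0,0,1],
  ],
)

```text
clock: 14.0
tool_pos: [0.4882, -0.1956, 0.3215]
eef_rot: [0.766, 0.642, 0.007, -0.004]
contact_force: [1.6, 0.4, -0.0]
opening: 0.004
finger_force: 0.0
```

```bash
python3 - <<'E'
exec(open("st.py").read())
print(s["finger_force"],s["moment"])
im,d=r.snapshot("top");cv2.imwrite("pics/t3.png",cv2.resize(im[130:280,280:480],None,fx=3,fy=3))
c=r.get_calibration("top");P=points(c,d);R=P-H
X=R@ex;Y=R@ey;Z=R[...,2]
m=(np.abs(Y)<.125)&(X>-.03)&(X<.12)&(Z>.12)&(Z<.25)&(im.min(2)>120);print(m.sum())
for y in(-.11,-.08,.08,.11):
    k=m&(abs(Y-y)<.02);print(y,k.sum(),np.percentile(X[k],[10,50,90]).round(4) if k.sum() else"",np.percentile(Z[k],[10,50,90]).round(4)if k.sum() else"")
E
```

```text
[ 0.4882 -0.1956  0.3215] th 1.76 off [ 0.6  1.  -2.6] [ 1.6   0.42 -0.01] push along -ex 0.69
0.0 [-0.09938843  0.08159728 -0.00680186]
192
-0.11 117 [0.0156 0.0265 0.0372] [0.1742 0.1777 0.181 ]
-0.08 66 [0.0153 0.026  0.0368] [0.1748 0.1777 0.1808]
0.08 31 [0.0285 0.0341 0.0401] [0.1726 0.175  0.1784]
0.11 5 [0.0323 0.0363 0.0396] [0.172  0.1744 0.1753]
```

View pics/t3.png

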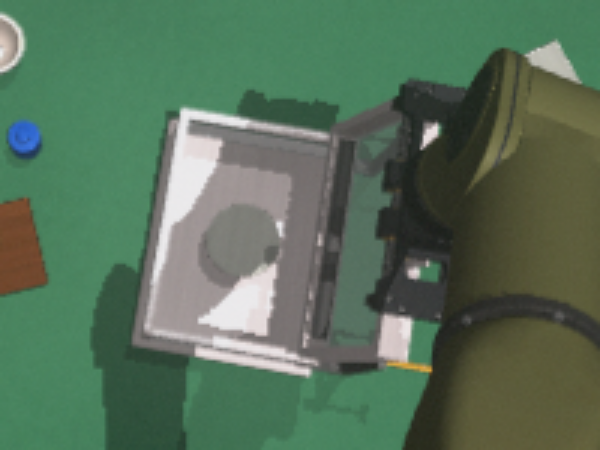

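The tip force is gone and the lid stands near 1.78 rad, with the case open and the pan visible at crop (242,238). I'll wait and check whether the lid swings on by itself.

>>> step_arm(
  series=[
    [0,0,0,0,0,0,1],
    [0,0,0,0,0,0,1],
    [0,0,0,0,0,0,1],
    [0,0,0,0,0,0,1],
    [0,0,0,0,0,0,1],
  ],
)

```text
clock: 14.55
tool_pos: [0.4882, -0.1958, 0.3216]
eef_rot: [0.766, 0.642, 0.007, -0.004]
contact_force: [0.2, 0.1, 0.2]
opening: 0.003
finger_force: 0.0
```

```bash
cat > lid.py <<'E'
exec(open("st.py").read())
print(s["clock"],s["finger_force"])
im,d=r.snapshot("top")
c=r.get_calibration("top");P=points(c,d);R=P-H
X=R@ex;Y=R@ey;Z=R[...,2]
for y0,y1 in((-.125,-.07),(.05,.125)):
    k=(Y>y0)&(Y<y1)&(X>-.03)&(X<.12)&(Z>.12)&(Z<.25)&(im.min(2)>120)
    if k.sum(): x=np.percentile(X[k],97);print(k.sum(),x.round(4),np.median(Z[k]).round(4),"theta~",(np.pi/2+np.arcsin(x/.18)).round(3))
E
python3 lid.py
```

```text
[ 0.4882 -0.1958  0.3216] th 1.76 off [ 0.5  0.8 -2.6] [0.24 0.14 0.22] push along -ex 0.18
14.55 0.0
110 0.0627 0.1657 theta~ 1.926
```

The lid went over by itself (about 1.93 rad). Retreating towards the weight.

>>> step_arm(
  series=[
    [1,5,0,0,0,0,1],
    [3,20,0,0,0,0,1],
    [2,30,0,-0.016,0.003,0,0.6],
    [0,30,0,0,0,0,0.4],
    [0,30,0,0,0,0,0.2],
    [0,30,0,0,0,0,0.1],
    [0,30,0,0,0,0,0.1],
    [0,30,0,0,0,0,0.1],
    [0,30,0,0,0,0,0.1],
    [0,30,0,0,0,0,0.1],
    [0,20,0,0,0,0,0.1],
    [0,0,0,0,0,0,0.1],
  ],
)

```text
clock: 15.8
tool_pos: [0.4938, 0.0932, 0.3214]
eef_rot: [0.764, 0.645, 0.001, 0.0]
contact_force: [-0.6, 0.5, 0.2]
opening: 0.885
finger_force: 0.0
```

```bash
python3 lid.py; python3 - <<'E'
from h import *
im,d=r.snapshot("top");c=r.get_calibration("top");P=points(c,d);s=r.get_state();print(s["clock"],s["tool_pos"],s["eef_rot"])
hsv=cv2.cvtColor(im,cv2.COLOR_BGR2HSV)
m=cv2.inRange(hsv,(15,130,90),(35,255,255));m[:195]=0;m[235:]=0;m[:,:238]=0;m[:,264:]=0
q=P[(m>0)];q=q[(q[:,2]>.03)&(q[:,2]<.09)];print(len(q),np.histogram(q[:,2],bins=np.arange(.03,.09,.006)))
t=q[(q[:,2]>.048)];print("mean",t.mean(0),"rect",cv2.minEnclosingCircle((t[:,:2]*1000).astype(np.float32)))
v,u=np.nonzero(m);print(cast(c,[(u.mean(),v.mean())],.054),len(u))
im2,_=r.snapshot("side");cv2.imwrite("pics/s3.png",im2)
E
```

```text
[0.4938 0.0932 0.3214] th 0.74 off [-25.3 111.3  78.1] [-0.6   0.52  0.19] push along -ex 0.41
15.8 0.0
244 0.0795 0.1639 theta~ 2.028
297 0.0813 0.1644 theta~ 2.039
15.9 [0.49401705 0.08890099 0.32149315] [7.66189284e-01 6.42613532e-01 5.00852126e-04 1.25636646e-03]
105 (array([ 3,  3,  4, 36, 38, 15,  6,  0,  0]), array([0.03 , 0.036, 0.042, 0.048, 0.054, 0.06 , 0.066, 0.072, 0.078,
       0.084]))
mean [0.49337081 0.26325512 0.05627634] rect ((493.95111083984375, 264.27667236328125), 17.701919555664062)
[[0.49256626 0.26194514 0.054     ]] 129
```

View pics/s3.png

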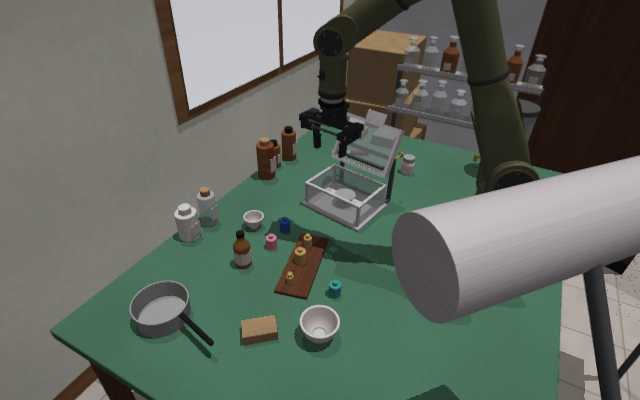

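The side view shows the lid leaning back on its stop at (375,150), the pan exposed at (345,192) and the brass weights on the board, with the large one at (300,256). Now the grasp.

>>> step_arm(
  series=[
    [0,25,0,0,0,0,0.1],
    [0,25,0,0,0,0,0.1],
    [0,25,-20,0,0,0,0.1],
    [0,25,-25,0,0,0,0.1],
    [0,25,-25,0,0,0,0.1],
    [0,25,-25,0,0,0,0.1],
    [0,25,-25,0,0,0,0.1],
    [0,0,-25,0,0,0,0.1],
    [0,0,-25,0,0,0,0.1],
    [0,0,-20,0,0,0,0.1],
    [0,0,0,0,0,0,0.1],
    [0,0,0,0,0,0,0.1],
  ],
)

```text
clock: 17.15
tool_pos: [0.4949, 0.2629, 0.1318]
eef_rot: [0.767, 0.642, 0.001, 0.001]
contact_force: [-0.2, 0.6, 0.2]
opening: 0.901
finger_force: 0.0
```

>>> step_arm(
  series=[
    [-0.5,1,-18,0,0,0,0.1],
    [0,0,-18,0,0,0,0.1],
    [0,0,-18,0,0,0,0.1],
    [0,0,-15,0,0,0,0.1],
    [0,0,-15,0,0,0,0.1],
    [0,0,-12,0,0,0,0.1],
    [0,0,-10,0,0,0,0.1],
    [0,0,-6,0,0,0,0.1],
    [0,0,0,0,0,0,0.1],
    [0,0,0,0,0,0,0.3],
    [0,0,0,0,0,0,0.45],
    [0,0,0,0,0,0,0.55],
    [0,0,0,0,0,0,0.6],
    [0,0,0,0,0,0,0.7],
    [0,0,0,0,0,0,0.8],
    [0,0,0,0,0,0,0.8],
  ],
  force=25,
)

```text
clock: 18.75
tool_pos: [0.4948, 0.2654, 0.0198]
eef_rot: [0.767, 0.642, 0.002, 0.001]
contact_force: [1.6, 0.7, 0.8]
opening: 0.404
finger_force: 25.0
```

>>> step_arm(
  series=[
    [0,0,5,0,0,0,0.8],
    [0,0,15,0,0,0,0.8],
    [0,0,25,0,0,0,0.8],
    [0,0,30,0,0,0,0.8],
    [0,0,30,0,0,0,0.8],
    [0,-10,30,0,0,0,0.8],
    [1,-20,15,0,0,0,0.8],
    [1,-30,0,0,0,0,0.8],
    [1,-30,0,0,0,0,0.8],
    [1,-35,0,0,0,0,0.8],
    [1,-35,0,0,0,0,0.8],
    [1,-35,0,0,0,0,0.8],
    [1,-35,0,0,0,0,0.8],
    [1,-35,0,0,0,0,0.8],
    [1,-30,0,0,0,0,0.8],
    [1,-30,0,0,0,0,0.8],
    [1,-20,0,0,0,0,0.8],
    [0,-13,0,0,0,0,0.8],
    [0,0,0,0,0,0,0.8],
    [0,0,0,0,0,0,0.8],
  ],
)

```text
clock: 20.75
tool_pos: [0.5044, -0.0915, 0.1697]
eef_rot: [0.766, 0.643, 0.001, 0.001]
contact_force: [-0.4, -1.0, -3.2]
opening: 0.401
finger_force: 25.0
```

```bash
python3 lid.py; python3 - <<'E'
from h import *
s=r.get_state();print(s["tool_pos"],s["eef_rot"],s["finger_force"],s["contact_force"])
im,d=r.snapshot("side");cv2.imwrite("pics/s4.png",cv2.resize(im[90:250,260:470],None,fx=3.5,fy=3.5))
E
```

```text
[ 0.5044 -0.0915  0.1697] th 0.7 off [-15.6 -78.1 -66.8] [-0.44 -0.97 -3.23] push along -ex -1.03
20.75 24.99989856267348
302 0.0812 0.1639 theta~ 2.039
[ 0.50452669 -0.09093082  0.16967666] [7.65664492e-01 6.43239068e-01 1.07902051e-03 4.70975591e-04] 24.999807772692293 [ 0.5603755   0.51471173 -3.05779095]
```

View pics/s4.png

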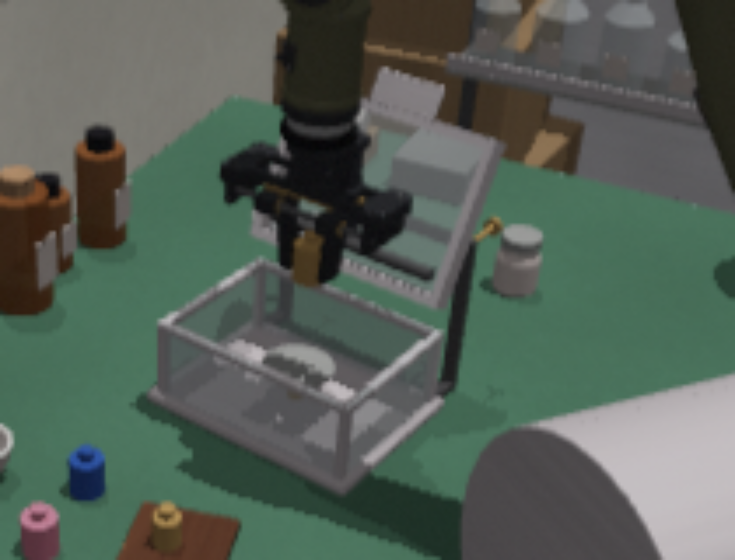

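The weight hangs upright in the gripper at crop (308,258), above the pan at (300,365), and the lid is well clear. Descending.

>>> step_arm(
  series=[
    [1,-1,-10,0,0,0,0.8],
    [0,0,-15,0,0,0,0.8],
    [0,0,-15,0,0,0,0.8],
    [0,0,-15,0,0,0,0.8],
    [0,0,-15,0,0,0,0.8],
    [0,0,-12,0,0,0,0.8],
    [0,0,-10,0,0,0,0.8],
    [0,0,-7,0,0,0,0.8],
    [0,0,-4,0,0,0,0.8],
    [0,0,-2,0,0,0,0.8],
    [0,0,0,0,0,0,0.8],
    [0,0,0,0,0,0,0.8],
  ],
)

```text
clock: 22.05
tool_pos: [0.5059, -0.0938, 0.0649]
eef_rot: [0.766, 0.642, 0.001, 0.001]
contact_force: [-0.6, -0.5, -3.8]
opening: 0.4
finger_force: 25.0
```

```bash
python3 st.py
```

```text
[ 0.5059 -0.0938  0.0649] th 0.7 off [ -14.1  -80.5 -171.6] [-0.6  -0.47 -3.8 ] push along -ex -0.57
```

>>> step_arm(
  series=[
    [0,0.5,-1,0,0,0,0.8],
    [0,0,-1,0,0,0,0.8],
    [0,0,-1,0,0,0,0.8],
    [0,0,-1,0,0,0,0.8],
    [0,0,-1,0,0,0,0.8],
    [0,0,-1,0,0,0,0.8],
    [0,0,0,0,0,0,0.8],
    [0,0,0,0,0,0,0.8],
  ],
)

```text
clock: 22.85
tool_pos: [0.5057, -0.0933, 0.0586]
eef_rot: [0.766, 0.642, 0.001, 0.001]
contact_force: [-0.0, 0.1, -3.4]
opening: 0.399
finger_force: 25.0
```

>>> step_arm(
  series=[
    [0,0,-0.7,0,0,0,0.8],
    [0,0,-0.7,0,0,0,0.8],
    [0,0,0,0,0,0,0.8],
    [0,0,0,0,0,0,0.8],
  ],
)

```text
clock: 23.25
tool_pos: [0.5057, -0.0933, 0.0572]
eef_rot: [0.766, 0.642, 0.001, 0.001]
contact_force: [-1.0, -0.1, -1.8]
opening: 0.401
finger_force: 25.0
```

```bash
python3 - <<'E'
from h import *
f=[]
for i in range(4): f.append(r.get_state()["contact_force"]); r.snapshot("top")
print(np.mean(f,0),r.get_state()["tool_pos"])
E
```

```text
[-0.49590033  0.09583214 -1.59198662] [ 0.5056592  -0.09330431  0.05718437]
```

>>> step_arm(
  series=[
    [0,0,-0.7,0,0,0,0.8],
    [0,0,-0.5,0,0,0,0.8],
    [0,0,0,0,0,0,0.8],
    [0,0,0,0,0,0,0.8],
  ],
)

```text
clock: 23.85
tool_pos: [0.5057, -0.0933, 0.056]
eef_rot: [0.766, 0.642, 0.001, 0.001]
contact_force: [0.3, -0.7, -0.7]
opening: 0.4
finger_force: 25.0
```

```bash
python3 - <<'E'
from h import *
f=[]
for i in range(4): f.append(r.get_state()["contact_force"]); r.snapshot("top")
print(np.mean(f,0),r.get_state()["tool_pos"])
E
```

```text
[-0.18323848  0.01357083  0.34246617] [ 0.50567796 -0.09328567  0.05597889]
```

The pan now carries the weight. Releasing slowly, then rising straight up.

>>> step_arm(
  series=[
    [0,0,0,0,0,0,0.8],
    [0,0,0,0,0,0,0.59],
    [0,0,0,0,0,0,0.56],
    [0,0,0,0,0,0,0.5],
    [0,0,0,0,0,0,0.42],
    [0,0,0,0,0,0,0.35],
    [0,0,0,0,0,0,0.3],
    [0,0,0,0,0,0,0.3],
    [0,0,3,0,0,0,0.3],
    [0,0,8,0,0,0,0.3],
    [0,0,15,0,0,0,0.3],
    [0,0,20,0,0,0,0.3],
    [0,0,25,0,0,0,0.3],
    [0,0,25,0,0,0,0.3],
    [0,0,25,0,0,0,0.3],
    [0,10,25,0,0,0,0.3],
    [0,40,20,0,0,0,0.3],
    [0,45,0,0,0,0,0.3],
    [0,45,0,0,0,0,0.3],
    [0,45,0,0,0,0,0.3],
  ],
  force=5,
)

```text
clock: 26.05
tool_pos: [0.5054, 0.0933, 0.223]
eef_rot: [0.767, 0.642, 0.001, 0.001]
contact_force: [1.1, 0.7, -0.5]
opening: 0.702
finger_force: 0.0
```

>>> step_arm(
  series=[
    [0,45,0,0,0,0,0.3],
    [0,30,0,0,0,0,0.3],
    [0,0,0,0,0,0,0.3],
    [0,0,0,0,0,0,0.3],
    [0,0,0,0,0,0,0.3],
  ],
)

```text
clock: 26.55
tool_pos: [0.5056, 0.1648, 0.2222]
eef_rot: [0.767, 0.642, 0.0, 0.002]
contact_force: [0.4, -0.5, 0.1]
opening: 0.698
finger_force: 0.0
```

```bash
python3 lid.py; python3 - <<'E'
from arc import *
im,d=r.snapshot("top");c=r.get_calibration("top");P=points(c,d)
hsv=cv2.cvtColor(im,cv2.COLOR_BGR2HSV)
m=cv2.inRange(hsv,(15,130,90),(35,255,255));m[:190]=0;m[235:]=0;m[:,:340]=0;m[:,385:]=0
v,u=np.nonzero(m);print(len(u),u.mean(),v.mean(),cast(c,[(u.mean(),v.mean())],.09))
q=P[m>0];q=q[(q[:,2]>.06)&(q[:,2]<.13)];print(np.median(q,0),np.percentile(q[:,2],[5,95]),cv2.minEnclosingCircle((q[:,:2]*1000).astype(np.float32)))
im2,_=r.snapshot("side")
a=cv2.resize(im[150:270,310:450],(560,480));b=cv2.resize(im2[130:230,290:420],(624,480))
cv2.imwrite("pics/end.png",cv2.resize(np.hstack([a,b]),(800,324)))
E
```

```text
[0.5056 0.1648 0.2222] th 0.7 off [-14.4 178.2 -14.3] [ 0.36 -0.47  0.08] push along -ex -0.4
26.55 0.0
240 0.0798 0.1642 theta~ 2.03
291 0.0813 0.1641 theta~ 2.039
94 362.63829787234044 209.38297872340425 [[ 0.50228407 -0.09283745  0.09      ]]
[ 0.5014675  -0.09281502  0.09070145] [0.08613929 0.10311525] ((502.1955261230469, -93.48774719238281), 17.69864845275879)
```

View pics/end.png

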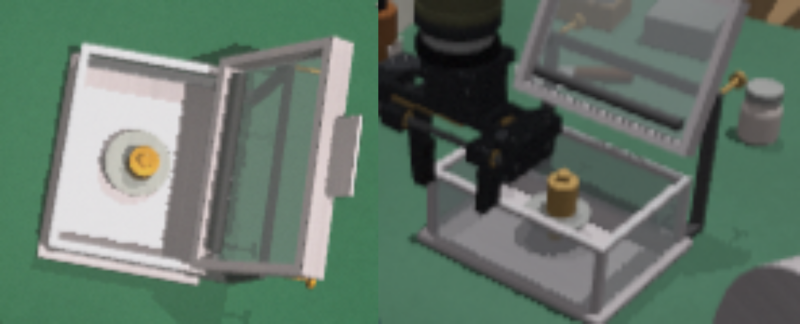

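The brass weight stands upright on the pan (left panel (144,160), right panel (563,195)). It is about 3 mm from the pan's centre, the lid rests on its stop and the gripper is clear. Handing in.

```bash
python3 -c "
from plant import r
print(r.finish_job())"
```

```text
the job is handed in; nothing more can be done
None
```

I handed the job in at about 27 s; no verdict came back. In the last pictures the lid rests open on its stop at about 2.0 rad, and the large brass weight stands upright about 3 mm from the pan's centre with the gripper clear.

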